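# Pop the push-to-open collet cupboard and swing it wide

## Task

Open the cupboard with the red door so that its collets can be reached: press it in at the black spot near its free edge until the catch gives, draw back so that the spring sets the door ajar, then push the door wide open from its inner side with a fingertip and leave it standing there. Push gently and do not grip the door or anything else. Leave the grey door shut, and leave the tool holders and the nut where they stand.

Things in the scene. Friction and masses are not known exactly. Their poses are not given: they have to be found in the camera images.
- red_cabinet: Small dark steel cupboard for collets with a red door, fixed to the bench: 160 deep (x) x 170 wide (y) x 150 high. Origin: centre of its underside. Its +x points into it, away from its door; +y is the side with the hinge. Its open front lies 80 before the origin; the shut door stands 7 in front of that.
- red_door (a joint): red door's hinge angle, rad: 0 shut and caught, negative pushed in (stop -0.04), positive open (stop 1.7). No handle; cannot be pulled while caught. Pushing the free edge in 4 mm (-0.025 rad, about 4 N at the press spot; 6 mm to the stop) frees the catch for good; as the finger draws back a spring pushes the door to about 0.5, ajar. Beyond, it swings with light friction (1 to 2 N) and stays where left.
- red_press (a point): Press spot, marked by a black disc 22 across, on the outer face of the red door near its free edge: 147.5 from the hinge axis, 17.5 from the free edge, 30 below the door's top, 120 above the bench. It moves with the door; its +x points into the door (square to it), its +y towards the hinge.
- red_hinge (a point): Fixed point on the hinge axis of the red door, at the height of the cupboard's top (150 above the bench). The axis lies in the middle of the door's thickness. Axes as the cupboard's.
- red_door_front: Outer half (6 thick) of the red door; the whole door is 165 wide from the hinge axis to its free edge, 12 thick, from 10 to 150 above the bench. Origin on the hinge axis at bench height; +x into the door, +y away from the free edge.
- red_door_back: Inner white half (6 thick) of the red door. Origin and axes as for the outer half. Its catch hardware is a small steel arm that stands 44 out from the inner face, 130 to 140 from the hinge axis, 117 to 130 above the bench; the spring plunger works 45 from the hinge axis, 60 above the bench.
- grey_cabinet: Small dark steel cupboard for collets with a bare grey metal door, fixed to the bench: 160 deep (x) x 170 wide (y) x 150 high. Origin: centre of its underside. Its +x points into it, away from its door; +y is the side with the hinge. Its open front lies 80 before the origin; the shut door stands 7 in front of that.
- grey_door (a joint): bare grey metal door's hinge angle, rad: 0 shut and caught, negative pushed in (stop -0.04), positive open (stop 1.7). No handle; cannot be pulled while caught. Pushing the free edge in 4 mm (-0.025 rad, about 4 N at the press spot; 6 mm to the stop) frees the catch for good; as the finger draws back a spring pushes the door to about 0.5, ajar. Beyond, it swings with light friction (1 to 2 N) and stays where left.
- grey_press (a point): Press spot, marked by a black disc 22 across, on the outer face of the bare grey metal door near its free edge: 147.5 from the hinge axis, 17.5 from the free edge, 30 below the door's top, 120 above the bench. It moves with the door; its +x points into the door (square to it), its +y towards the hinge.
- grey_hinge (a point): Fixed point on the hinge axis of the bare grey metal door, at the height of the cupboard's top (150 above the bench). The axis lies in the middle of the door's thickness. Axes as the cupboard's.
- grey_door_front: Outer half (6 thick) of the bare grey metal door; the whole door is 165 wide from the hinge axis to its free edge, 12 thick, from 10 to 150 above the bench. Origin on the hinge axis at bench height; +x into the door, +y away from the free edge.
- grey_door_back: Inner white half (6 thick) of the bare grey metal door. Origin and axes as for the outer half. Its catch hardware is a small steel arm that stands 44 out from the inner face, 130 to 140 from the hinge axis, 117 to 130 above the bench; the spring plunger works 45 from the hinge axis, 60 above the bench.
- holder_a: Bystander: loose steel tool holder standing on its nose, 92 high, 62 across its flange, with a black band. Origin: centre of its underside, z up.
- holder_b: Bystander: loose steel tool holder standing on its nose, 92 high, 62 across its flange, with a red band. Origin: centre of its underside, z up.
- collet_nut: Bystander: loose brass collet nut, 48 across, 34 high, between the two cupboards. Origin: centre of its underside, z up.
Things that resemble listed ones, but are neither listed nor needed, are in the scene too. Leave any blue or yellow look-alike of the red_cabinet alone.

How it is judged:
On the way, in this order (a step that is already met when the one before it is completed fails the run):
1. the red door is pushed in at its catch (value of joint red_door below -0.015 rad).
2. the red door has sprung ajar (value of joint red_door above 0.3 rad), for 0.1 s.
At the end, for the whole second after the job is handed in: The red door stands still, open by more than 1.1 rad; the grey door is shut (within 0.03 rad); the holders and the nut stand upright within 20 mm of where they began (value of joint red_door above 1.1 rad and velocity of joint red_door below 0.05 rad/s and not (velocity of joint red_door below -0.05 rad/s) and value of joint grey_door below 0.03 rad and distance of each of holder_a, holder_b, collet_nut from where it was at the start of the episode below 0.02 m and angle between each of holder_a, holder_b, collet_nut's own z axis and vertical below 0.15 rad); the robot touches nothing.
It fails at once if the red door is pinched between the fingers (pressed on its outer and inner face at once) (contact force between the fingers and red_door_front above 1.5 N and contact force between the fingers and red_door_back above 1.5 N).
It fails at once if the red cupboard or its door is pushed with more than 40 N (contact force between the fingers and red_cabinet above 40 N).
It fails at once if the grey door is released (value of joint grey_door above 0.05 rad).
It fails at once if a tool holder or the nut is lifted, pushed away by more than 20 mm or tipped (distance of any of holder_a, holder_b, collet_nut from where it was at the start of the episode above 0.02 m or height (world z) of any of holder_a, holder_b, collet_nut above 0.01 m or angle between any of holder_a, holder_b, collet_nut's own z axis and vertical above 0.3 rad).
It also fails if it takes over 51 s, if anything falls off the work surface, if the arm or the gripper's body presses on something with over 40 N, if the wrist force passes 120 N, or if a joint passes its speed limit or range.

## Robot

A 6-joint arm with a two-finger parallel gripper is mounted at the origin on the work surface. World frame = base frame: x ahead of the robot, y to its left, z up, the work surface at z = 0. Lengths are in m, angles in rad, forces in N, time in s.
With the tool pointing down it reaches from about 0.25 to 0.8 m from the base axis. Payload 3.9 kg.
Tool frame: the origin (TCP) lies midway between the tips of the shut fingers; the grasp point (between the pads) lies 19 mm behind it; x points along the fingers, y is the direction in which the jaws open and shut, and the axes are right-handed (so a half turn about x gives the same grasp; the last joint's range is limited). The gripper opens to 85 mm and grips with 20 to 120 N. Pads are 22 mm wide; open, the fingers measure 114 mm over their backs; the gripper's body (76 mm by 85 mm) begins 54 mm behind the grasp point. The pads swing forward as they close: fully open they stand 13 mm farther back than shut.
Start: joints at [1.13, 0.26, -0.138, 1.173, 0, 1.571], TCP at [0.224, 0.475, 0.231] pointing down, gripper open.
Joint ranges: [-2.78, 2.78], [-0.83, 1.72], [-1.28, 1.37], [-1.9, 2.12], [-1.57, 1.48], [-3.14, 3.14]. Speed limits (rad/s): [2.57, 2.57, 3.14, 3.14, 3.14, 3.14].

## Interface

Orientations are given as a 3x3 rotation matrix whose columns are the frame's x, y, z axes.
In Python, from cell import observe, cams, r gives the robot as it stands. The module is installed in compiled form; this text tells all that it offers.
- The arm moves only by the shell command python3 -m creep 'ROWS' [FORCE]. ROWS is JSON, a list of rows, each a list of 7 numbers: the closure, from -1 (fully open) to 1 (shut), then the shift along the world's x, y, z in mm, then the turn, a rotation vector about the world's x, y, z in rad. In form: [[grip, tx, ty, tz, wx, wy, wz], ...]. A call has 1 to 12 rows; each row is the pose to reach, as a shift and turn from the pose commanded when the call began; what a row does not reach only later rows make up. A row lasts 1/12 s, in which the tool goes at most 41.7 mm and 7.16 degrees, less where a joint would pass 70% of its speed; a pose out of reach is approached as far as the arm can. A call with a gripper value outside its range is refused whole. The fingers move at their own pace and stop on an object; FORCE is the grip in N (left out, the last holds). Time passes only in rows, so rows that repeat a pose let the fingers close. It gives the time, the measured TCP pose, the force and the opening at its end, in the units of the state.
- observe(): the state, without advancing time (a new reading comes with each control period).
- cams.get_image(name): name is "side" or "top"; returns the picture (480x640x3 uint8, red, green, blue); there is no depth.
- cams.camera_params(name): a dict with "intrinsics" (3x3 intrinsics, pixels), "k1" (the pictures are not rectified: a ray, as slopes to the right and down, at radius r is drawn at 1 + k1 r^2 times it, then the intrinsics apply), "T" (4x4, takes a point from camera to world coordinates). Camera axes: x right, y down, z forward; pixel columns grow to the right and rows downward; lengths in m; the calibration is good to about 2 mm. A picture is of the moment at which its call begins. camera_params takes no time and is no camera call.
- r.finish_job(): hands the job in, once; it reports no verdict.
The state is a dict: "clock": time; "joint_pos": joint angles; "qd": joint speeds; "tau": joint torques, N m; "position": TCP position; "orientation": TCP orientation; "wrist_force": force on the tool from outside, world axes, zero at the start; "torque": the same for the moment, N m; "opening": finger opening in m.
Only numpy, scipy, OpenCV 4.12 (cv2) and the standard library are available. Lean on these libraries where they do the work, as an engineer would, in place of code of your own. Each camera call takes 0.05 s, during which the arm holds its last target.

## Working session

There is one attempt and no reset: what is moved stays moved. The work goes in short steps, Python scripts to look and compute and a shell command to move; the robot and the scene stay as the last step left them, time stands still between calls to the robot, and variables do not carry over. Pictures are saved under pics/ and viewed, and the job is handed in when it is done.

```bash
mkdir -p pics; python3 - <<'E'
from cell import observe,cams,r
import cv2
for n in("side","top"):
    cv2.imwrite(f"pics/{n}0.png",cams.get_image(n)[:,:,::-1]); p=cams.camera_params(n);print(p)
s=observe();print(s)
E
```

```text
{'intrinsics': array([[485.40207587,   0.        , 319.97268558],
       [  0.        , 485.40207587, 233.83168297],
       [  0.        ,   0.        ,   1.        ]]), 'k1': -0.006971824684210241, 'T': array([[ 0.41727191, -0.86090501,  0.29107853,  0.1177224 ],
       [-0.90877975, -0.39594906,  0.13169552, -0.24134392],
       [ 0.00187493, -0.31947912, -0.94759146,  1.30298742],
       [ 0.        ,  0.        ,  0.        ,  1.        ]])}
{'intrinsics': array([[549.77742221,   0.        , 318.06807873],
       [  0.        , 549.77742221, 239.6032686 ],
       [  0.        ,   0.        ,   1.        ]]), 'k1': 0.026670032783556123, 'T': array([[ 2.72146834e-02, -9.95714934e-01,  8.83806027e-02,
         3.50436924e-01],
       [-9.99629441e-01, -2.71598291e-02,  1.82337867e-03,
        -9.43737888e-02],
       [ 5.84836689e-04, -8.83974751e-02, -9.96085109e-01,
         1.75420304e+00],
       [ 0.00000000e+00,  0.00000000e+00,  0.00000000e+00,
         1.00000000e+00]])}
{'clock': 0.1, 'joint_pos': array([ 1.12997910e+00,  2.60614721e-01, -1.39213119e-01,  1.17269206e+00,
        1.29970003e-05,  1.57076593e+00]), 'qd': array([ 0.00048982, -0.00149448,  0.00175628,  0.00041281,  0.00072268,
        0.00046162]), 'tau': array([ 1.04031456e-03, -4.06508267e+01,  2.54527527e+01,  1.00574055e-02,
        7.86460100e-05,  1.03729991e-05]), 'position': array([0.22374908, 0.4742762 , 0.23056021]), 'orientation': array([[-7.47167513e-04,  4.26650592e-01,  9.04416228e-01],
       [-1.55326179e-03,  9.04414895e-01, -4.26651246e-01],
       [-9.99998515e-01, -1.72357512e-03, -1.30493642e-05]]), 'wrist_force': array([ 0.17826063, -0.14229122, -0.45408587]), 'torque': array([ 0.04625591,  0.04648241, -0.01442889]), 'opening': 0.08522858048181506}
```

View pics/side0.png

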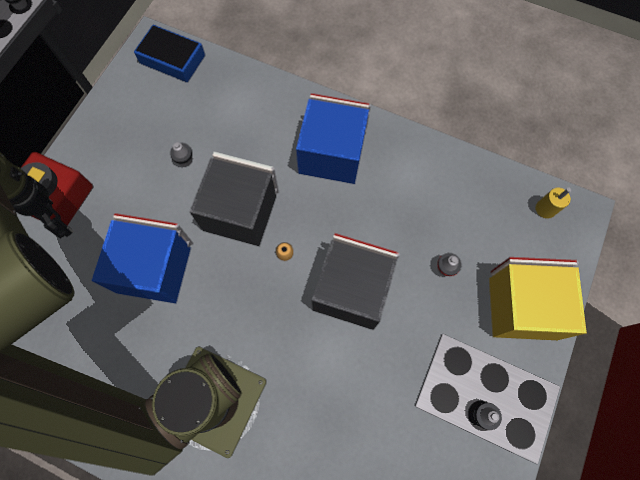

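View pics/top0.png

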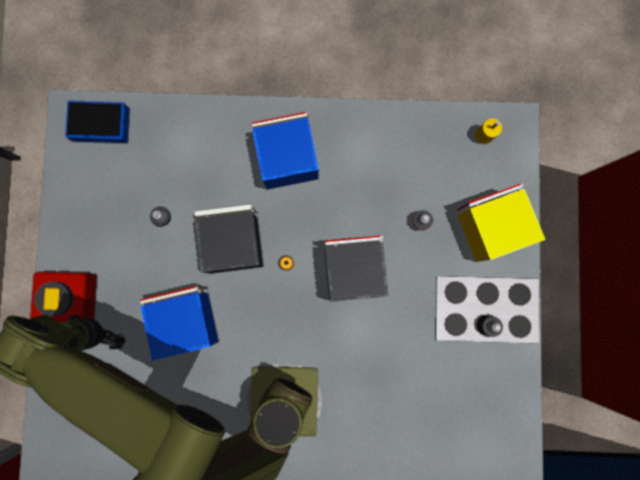

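```bash
python3 - <<'E'
import cv2,numpy as np
a=cv2.imread("pics/side0.png")[220:340,290:480];b=cv2.imread("pics/top0.png")[215:315,300:450]
a=cv2.resize(a,(760,480),interpolation=2);b=cv2.resize(b,(750,500),interpolation=2)
cv2.imwrite("pics/c1.png",a);cv2.imwrite("pics/c2.png",b)
E
```

```text
(no output)
```

View pics/c1.png

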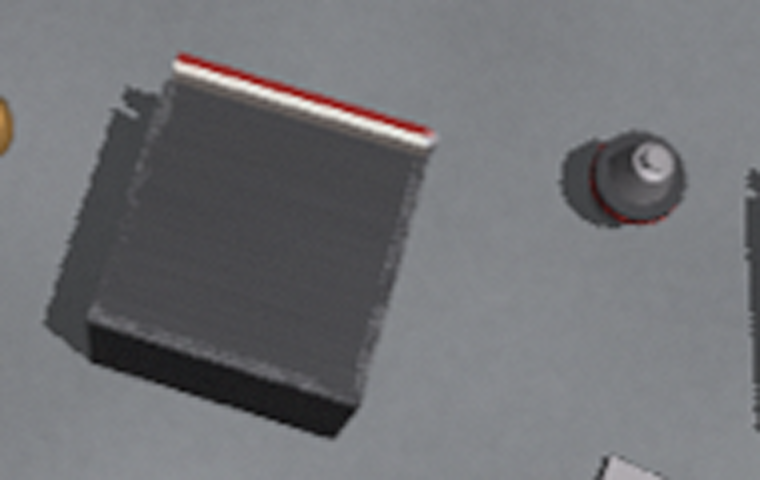

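View pics/c2.png

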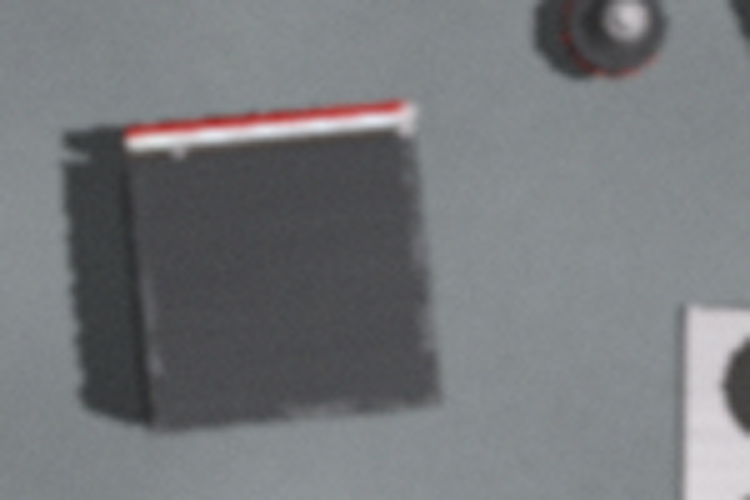

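```bash
cat >h.py <<'E'
import numpy as np,cv2
from cell import cams
def ray(n,uv):
    p=cams.camera_params(n);K=p["intrinsics"]
    d=np.array([(uv[0]-K[0,2])/K[0,0],(uv[1]-K[1,2])/K[1,1]]);u=d.copy()
    for _ in range(5):u=d/(1+p["k1"]*(u@u))
    T=p["T"];return T[:3,3],T[:3,:3]@np.array([u[0],u[1],1])
def onz(n,uv,z):
    o,d=ray(n,uv);return o+d*(z-o[2])/d[2]
def pix(n,P):
    p=cams.camera_params(n);K=p["intrinsics"];T=p["T"]
    c=T[:3,:3].T@(np.array(P)-T[:3,3]);u=c[:2]/c[2];u=u*(1+p["k1"]*(u@u))
    return u*K[0,0]+K[:2,2]
E
python3 - <<'E'
from h import *
for n,roi in(("side",(325,225,410,262)),("top",(315,228,392,248))):
    im=cv2.imread(f"pics/{n}0.png")[:,:,::-1].astype(int);x0,y0,x1,y1=roi
    m=np.zeros(im.shape[:2],np.uint8);R=im[y0:y1,x0:x1]
    m[y0:y1,x0:x1]=((R[...,0]-R[...,1]>40))
    pts=np.argwhere(m)[:,::-1].astype(np.float32);rc=cv2.minAreaRect(pts)
    print(n,len(pts),rc)
    b=cv2.boxPoints(rc)
    for q in b:print(q,onz(n,q,.15).round(4))
# centres by plane
for n,q,z in(("top",(421,220),.085),("top",(286.5,263),.034),("side",(450,264),.085),("side",(284.5,250),.034)):print(n,onz(n,q,z).round(3))
for n,qs in(("side",[(334.5,233.75),(399,253.3),(312.8,300.5),(379.5,321.3)]),("top",[(325.2,240.6),(381.5,235.4),(331,300.5),(388,295)])):
    print(n,[onz(n,q,.15).round(4) for q in qs])
E
```

```text
side 154 ((365.6051330566406, 243.15306091308594), (65.80268096923828, 2.320059061050415), 16.8583984375)
[333.7813  234.72162] [ 0.4842 -0.1135  0.15  ]
[334.45416 232.50125] [ 0.4903 -0.1126  0.15  ]
[397.42896 251.5845 ] [ 0.5099 -0.2748  0.15  ]
[396.7561  253.80487] [ 0.5039 -0.2754  0.15  ]
top 145 ((352.48773193359375, 238.3647918701172), (2.6255362033843994, 55.407875061035156), 84.80557250976562)
[324.77872 239.56561] [ 0.4934 -0.1111  0.15  ]
[379.959   234.54922] [ 0.5126 -0.2724  0.15  ]
[380.19675 237.16397] [ 0.5049 -0.2732  0.15  ]
[325.01645 242.18036] [ 0.4858 -0.112   0.15  ]
top [ 0.567 -0.404  0.085]
top [0.427 0.006 0.034]
side [ 0.558 -0.413  0.085]
side [0.425 0.004 0.034]
side [array([ 0.4873, -0.1141,  0.15  ]), array([ 0.5074, -0.28  ,  0.15  ]), array([ 0.3115, -0.1358,  0.15  ]), array([ 0.3324, -0.3   ,  0.15  ])]
top [array([ 0.4904, -0.1124,  0.15  ]), array([ 0.5102, -0.2769,  0.15  ]), array([ 0.3166, -0.1337,  0.15  ]), array([ 0.337 , -0.2987,  0.15  ])]
```

The red cabinet is the dark one with the red-faced door, at side (360,280) and top (352,268). The blue boxes at top (285,150) and (180,320) and the yellow one at (502,222) also have red doors, but they are look-alikes. The dark box at top (228,240) has a grey/white door. The crop shows the catch near the left end of the door and the hinge at the right, so the free edge is on the left (+y).

I'll move above and in front of the press spot with the fingers shut.

```bash
python3 -m creep '[[1,20,-30,0,0,0,0.03],[1,40,-60,5,0,0,0.08],[1,55,-95,5,0,0,0.13],[1,70,-130,5,0,0,0.18],[1,85,-165,5,0,0,0.23],[1,100,-200,5,0,0,0.28],[1,118,-234,5,0,0,0.33],[1,136,-268,5,0,0,0.38],[1,154,-302,5,0,0,0.43],[1,172,-336,5,0,0,0.48],[1,190,-370,5,0,0,0.53],[1,200,-390,5,0,0,0.56]]' 20; python3 -m creep '[[1,18,-35,0,0,0,0],[1,36,-70,0,0,0,0],[1,54,-105,0,0,0,0],[1,72,-140,0,0,0,0],[1,90,-175,0,0,0,0],[1,106,-209,0,0,0,0],[1,106,-209,0,0,0,0],[1,106,-209,0,0,0,0]]'
```

```text
clock: 1.1
position: [0.4251, 0.0817, 0.2361]
orientation: [[0.0, -0.118, 0.993], [-0.001, 0.993, 0.118], [-1.0, -0.001, 0.0]]
wrist_force: [-0.1, 0.2, -0.1]
opening: 0.0
clock: 1.77
position: [0.5301, -0.1258, 0.2353]
orientation: [[-0.002, -0.116, 0.993], [0.001, 0.993, 0.116], [-1.0, 0.001, -0.001]]
wrist_force: [-0.6, 0.3, 0.4]
opening: -0.0003
```

```bash
python3 -m creep '[[1,0,0,-30,0,0,0],[1,0,0,-60,0,0,0],[1,0,0,-90,0,0,0],[1,0,0,-115,0,0,0],[1,0,0,-130,0,0,0],[1,0,0,-130,0,0,0],[1,0,0,-130,0,0,0]]'; python3 - <<'E'
from cell import cams
import cv2
a=cams.get_image("side")[190:340,270:470,::-1];b=cams.get_image("top")[190:310,290:450,::-1]
a=cv2.resize(a,(800,600),interpolation=2);b=cv2.resize(b,(800,600),interpolation=2)
cv2.imwrite("pics/d1.png",a);cv2.imwrite("pics/d2.png",b)
E
```

```text
clock: 2.35
position: [0.5285, -0.1228, 0.1058]
orientation: [[-0.003, -0.12, 0.993], [0.001, 0.993, 0.12], [-1.0, 0.001, -0.003]]
wrist_force: [-0.4, -0.3, 0.4]
opening: -0.0001
```

View pics/d1.png

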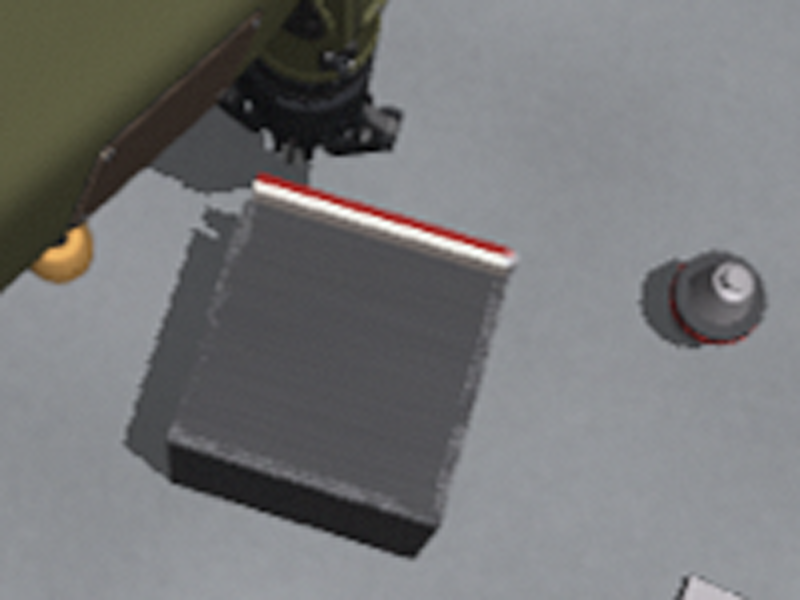

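View pics/d2.png

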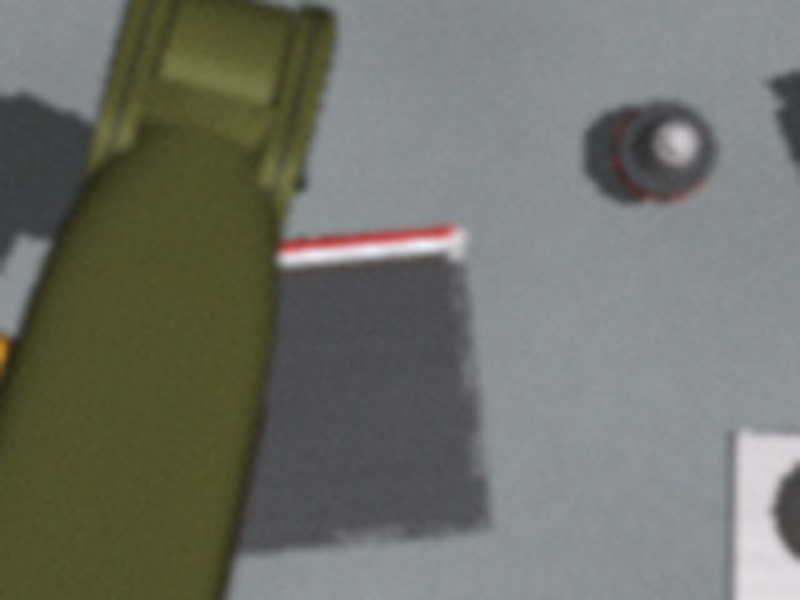

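The gripper is in front of the free end of the door, and the door is still shut (red strip from (258,180) to (512,255) in the side crop). Next I approach and press.

```bash
python3 -m creep '[[1,-5,-2,0,0,0,0],[1,-10,-4,0,0,0,0],[1,-14,-5,0,0,0,0],[1,-18,-5,0,0,0,0],[1,-18,-5,0,0,0,0],[1,-18,-5,0,0,0,0]]';python3 -m creep '[[1,-1,0,0,0,0,0],[1,-2,0,0,0,0,0],[1,-3,0,0,0,0,0],[1,-4,0,0,0,0,0],[1,-4,0,0,0,0,0]]'
```

```text
clock: 2.95
position: [0.5117, -0.1293, 0.1066]
orientation: [[0.0, -0.119, 0.993], [0.0, 0.993, 0.119], [-1.0, -0.0, 0.0]]
wrist_force: [0.1, 0.3, -0.3]
opening: -0.0001
clock: 3.37
position: [0.5077, -0.1292, 0.1062]
orientation: [[-0.0, -0.119, 0.993], [0.0, 0.993, 0.119], [-1.0, 0.0, -0.0]]
wrist_force: [-0.5, -0.6, 0.3]
opening: 0.0001
```

```bash
python3 -m creep '[[1,-1,0,0,0,0,0],[1,-2,0,0,0,0,0],[1,-3,0,0,0,0,0],[1,-3,0,0,0,0,0]]';python3 -m creep '[[1,-1,0,0,0,0,0],[1,-2,0,0,0,0,0],[1,-2,0,0,0,0,0]]'
```

```text
clock: 3.7
position: [0.5056, -0.1292, 0.1065]
orientation: [[0.001, -0.119, 0.993], [-0.0, 0.993, 0.119], [-1.0, -0.0, 0.001]]
wrist_force: [2.9, 0.8, 0.1]
opening: -0.0
clock: 3.95
position: [0.5043, -0.1292, 0.1067]
orientation: [[0.003, -0.119, 0.993], [0.0, 0.993, 0.119], [-1.0, -0.0, 0.003]]
wrist_force: [5.3, 0.4, -1.2]
opening: -0.0003
```

```bash
for i in 1; do python3 -m creep '[[1,-1,0,0,0,0,0],[1,-2,0,0,0,0,0],[1,-2,0,0,0,0,0]]'; done; python3 -m creep '[[1,-1,0,0,0,0,0],[1,-2,0,0,0,0,0],[1,-2,0,0,0,0,0]]'
```

```text
clock: 4.2
position: [0.5034, -0.1293, 0.1069]
orientation: [[0.005, -0.119, 0.993], [0.0, 0.993, 0.119], [-1.0, -0.001, 0.005]]
wrist_force: [8.0, 0.8, -2.6]
opening: -0.0001
clock: 4.45
position: [0.5025, -0.1294, 0.1071]
orientation: [[0.007, -0.119, 0.993], [-0.0, 0.993, 0.119], [-1.0, -0.001, 0.007]]
wrist_force: [8.9, 0.5, -4.5]
opening: -0.0003
```

```bash
python3 -m creep '[[1,-1,0,0,0,0,0],[1,-2,0,0,0,0,0],[1,-2,0,0,0,0,0]]'; python3 -m creep '[[1,-1,0,0,0,0,0],[1,-2,0,0,0,0,0],[1,-2,0,0,0,0,0]]'
```

```text
clock: 4.7
position: [0.5012, -0.1293, 0.1074]
orientation: [[0.008, -0.12, 0.993], [0.0, 0.993, 0.12], [-1.0, -0.001, 0.008]]
wrist_force: [8.6, 1.0, -0.7]
opening: 0.0
clock: 4.95
position: [0.4995, -0.1294, 0.1078]
orientation: [[0.009, -0.119, 0.993], [-0.0, 0.993, 0.12], [-1.0, -0.001, 0.009]]
wrist_force: [9.9, 1.8, 0.6]
opening: 0.0001
```

```bash
python3 -m creep '[[1,6,1,0,0,0,0],[1,14,2,0,0,0,0],[1,24,3,0,0,0,0],[1,34,4,0,0,0,0],[1,46,6,0,0,0,0],[1,58,8,0,0,0,0],[1,72,9,0,0,0,0],[1,86,10,0,0,0,0],[1,100,12,0,0,0,0],[1,112,14,0,0,0,0],[1,112,14,0,0,0,0],[1,112,14,0,0,0,0]]'; python3 -m creep '[[1,0,0,15,0,0,0],[1,0,0,45,0,0,0],[1,0,0,80,0,0,0],[1,0,0,110,0,0,0],[1,0,0,110,0,0,0]]'; python3 - <<'E'
from cell import cams
import cv2
a=cams.get_image("side");b=cams.get_image("top")
cv2.imwrite("pics/es.png",a[:,:,::-1]);cv2.imwrite("pics/et.png",b[:,:,::-1])
a=a[170:320,270:470,::-1];b=b[170:290,290:450,::-1]
a=cv2.resize(a,(800,600),interpolation=2);b=cv2.resize(b,(800,600),interpolation=2)
cv2.imwrite("pics/e1.png",a);cv2.imwrite("pics/e2.png",b)
E
```

```text
clock: 5.95
position: [0.6067, -0.1149, 0.1053]
orientation: [[-0.002, -0.119, 0.993], [0.0, 0.993, 0.119], [-1.0, 0.0, -0.002]]
wrist_force: [-0.7, 0.1, -0.3]
opening: 0.0
clock: 6.37
position: [0.6091, -0.1159, 0.223]
orientation: [[0.009, -0.119, 0.993], [-0.002, 0.993, 0.119], [-1.0, -0.003, 0.009]]
wrist_force: [0.5, -0.1, 0.3]
opening: -0.0003
```

View pics/e1.png

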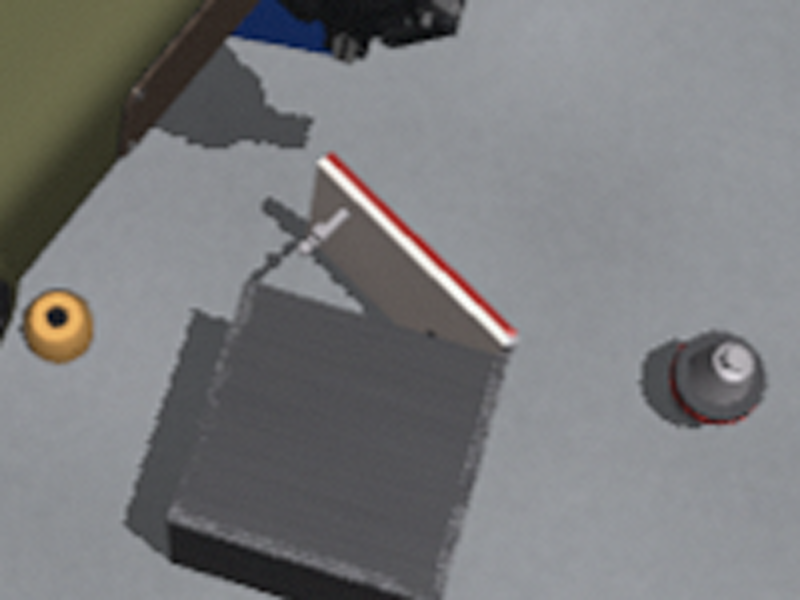

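View pics/e2.png

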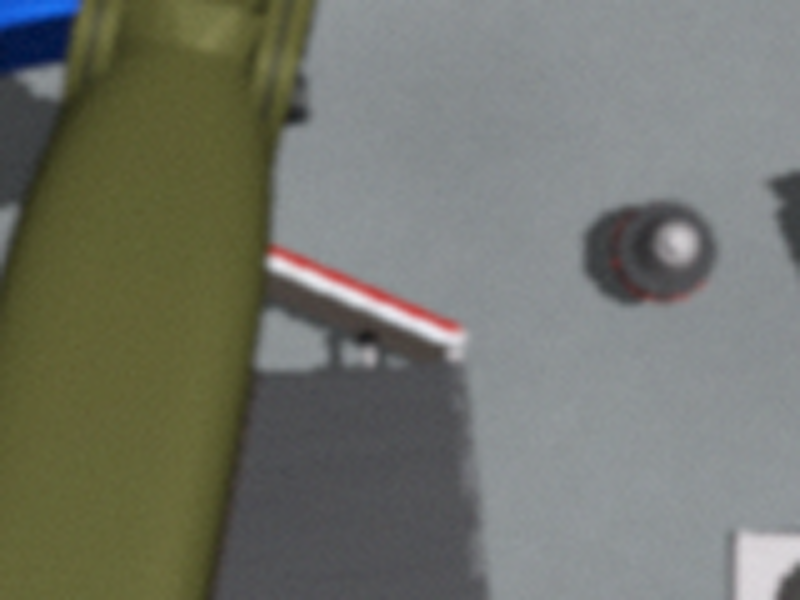

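```bash
python3 - <<'E'
from h import *
for q in((330,153),(318,160),(517,330),(506,348)):print(onz("side",(q[0]/4+270,q[1]/4+170),.15).round(4))
E
```

```text
[ 0.5692 -0.1278  0.15  ]
[ 0.5616 -0.1227  0.15  ]
[ 0.5096 -0.2798  0.15  ]
[ 0.496  -0.2779  0.15  ]
```

The door is ajar at about 0.5 rad. The catch arm is visible at (325,230) in the side crop. I'll come down on the inner side, above the catch arm, with the tip at z≈0.138.

```bash
python3 -m creep '[[1,-16,-6,0,0,0,-0.1],[1,-36,-14,0,0,0,-0.2],[1,-58,-22,0,0,0,-0.3],[1,-76,-30,0,0,0,-0.4],[1,-86,-34,0,0,0,-0.5],[1,-86,-34,0,0,0,-0.5],[1,-86,-34,0,0,0,-0.5]]'; python3 -m creep '[[1,0,0,-20,0,0,0],[1,0,0,-45,0,0,0],[1,0,0,-65,0,0,0],[1,0,0,-78,0,0,0],[1,0,0,-78,0,0,0],[1,0,0,-78,0,0,0]]'; python3 - <<'E'
from cell import cams
import cv2
a=cams.get_image("side")[170:320,270:470,::-1]
cv2.imwrite("pics/f1.png",cv2.resize(a,(800,600),interpolation=2))
E
```

```text
clock: 7.05
position: [0.5195, -0.149, 0.215]
orientation: [[-0.003, 0.37, 0.929], [0.001, 0.929, -0.37], [-1.0, -0.0, -0.003]]
wrist_force: [-0.4, 0.1, 0.5]
opening: 0.0002
clock: 7.55
position: [0.5207, -0.1485, 0.1371]
orientation: [[-0.003, 0.37, 0.929], [0.001, 0.929, -0.37], [-1.0, -0.0, -0.003]]
wrist_force: [0.1, 0.1, 0.7]
opening: 0.0003
```

View pics/f1.png

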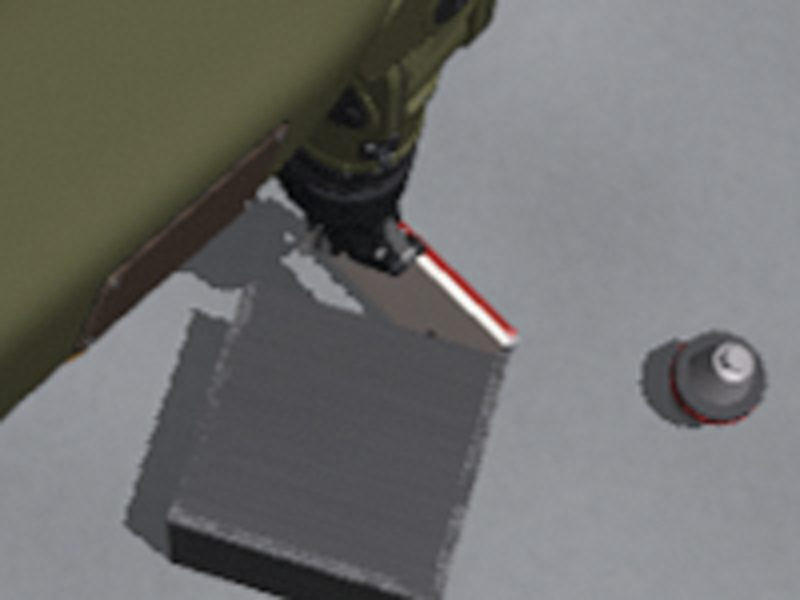

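```bash
python3 -m creep '[[1,5,-2,0,0,0,0],[1,10,-4,0,0,0,0],[1,15,-6,0,0,0,0],[1,20,-8,0,0,0,-0.04],[1,25,-10,0,0,0,-0.08],[1,30,-12,0,0,0,-0.12],[1,36,-14,0,0,0,-0.16],[1,41,-16,0,0,0,-0.21],[1,41,-16,0,0,0,-0.21]]'; python3 - <<'E'
from cell import cams
import cv2
a=cams.get_image("side")[170:320,270:470,::-1]
cv2.imwrite("pics/g1.png",cv2.resize(a,(800,600),interpolation=2))
E
```

```text
clock: 8.35
position: [0.5639, -0.1659, 0.1388]
orientation: [[0.002, 0.558, 0.83], [-0.001, 0.83, -0.558], [-1.0, 0.001, 0.002]]
wrist_force: [0.9, 0.2, 0.5]
opening: -0.0001
```

View pics/g1.png

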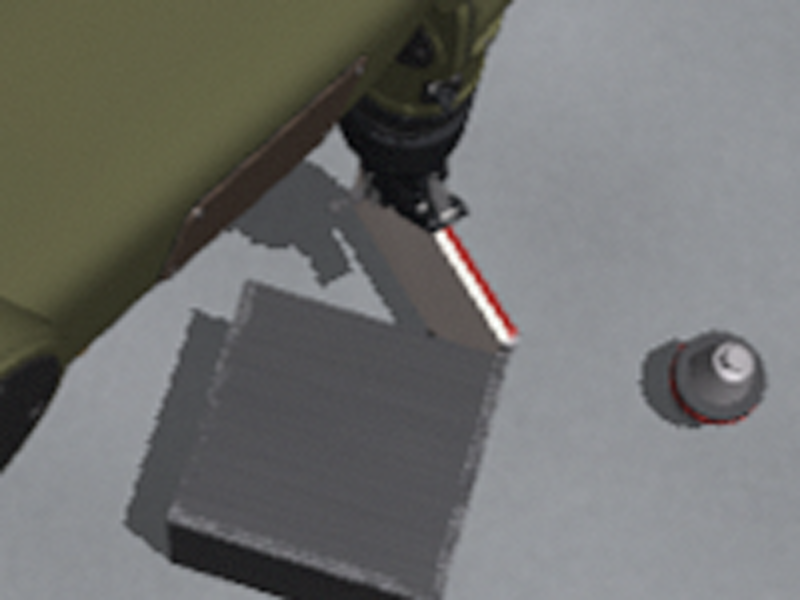

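The door is following the finger and now stands wider, at roughly 0.75 rad. I'll continue along the arc.

```bash
python3 -m creep '[[1,5,-3,0,0,0,-0.05],[1,10,-6,0,0,0,-0.1],[1,15,-10,0,0,0,-0.15],[1,21,-14,0,0,0,-0.2],[1,26,-18,0,0,0,-0.25],[1,30,-22,0,0,0,-0.3],[1,35,-26,0,0,0,-0.35],[1,39,-31,0,0,0,-0.4],[1,43,-36,0,0,0,-0.46],[1,47,-42,0,0,0,-0.52],[1,51,-48,0,0,0,-0.58],[1,55,-54,0,0,0,-0.63]]'; python3 -m creep '[[1,2,-4,0,0,0,-0.03],[1,4,-8,0,0,0,-0.06],[1,6,-12,0,0,0,-0.09],[1,7,-14,0,0,0,-0.12],[1,7,-14,0,0,0,-0.12]]'; python3 - <<'E'
from cell import cams
import cv2
a=cams.get_image("side")[170:320,270:470,::-1]
cv2.imwrite("pics/g2.png",cv2.resize(a,(800,600),interpolation=2))
E
```

```text
clock: 9.4
position: [0.6168, -0.219, 0.1385]
orientation: [[-0.001, 0.94, 0.342], [0.001, 0.342, -0.94], [-1.0, -0.0, -0.001]]
wrist_force: [-1.2, 0.6, -0.4]
opening: 0.0001
clock: 9.82
position: [0.6242, -0.2337, 0.1384]
orientation: [[0.0, 0.974, 0.228], [-0.0, 0.228, -0.974], [-1.0, 0.0, 0.0]]
wrist_force: [-0.7, -1.1, -0.2]
opening: 0.0002
```

View pics/g2.png

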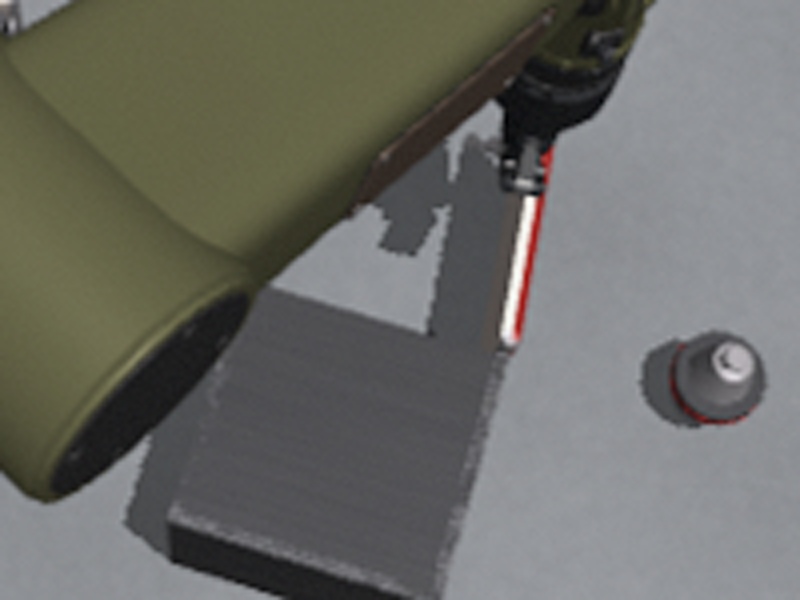

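The door stands at about 1.45 rad. I'll draw the finger off its inner face, lift, and check.

```bash
python3 -m creep '[[1,-1,5,0,0,0,0],[1,-3,12,0,0,0,0],[1,-5,20,0,0,0,0],[1,-5,22,10,0,0,0],[1,-5,22,35,0,0,0],[1,-5,22,65,0,0,0],[1,-5,30,95,0,0,0],[1,-5,55,110,0,0,0],[1,-5,85,110,0,0,0],[1,-5,110,110,0,0,0],[1,-5,120,110,0,0,0],[1,-5,120,110,0,0,0]]'; python3 - <<'E'
from cell import cams,observe
import cv2
cv2.imwrite("pics/hs.png",cams.get_image("side")[:,:,::-1]);cv2.imwrite("pics/ht.png",cams.get_image("top")[:,:,::-1])
E
```

```text
clock: 10.87
position: [0.6189, -0.1106, 0.2494]
orientation: [[0.001, 0.973, 0.232], [0.0, 0.232, -0.973], [-1.0, 0.001, 0.0]]
wrist_force: [0.7, -0.2, 0.1]
opening: -0.0001
```

View pics/hs.png

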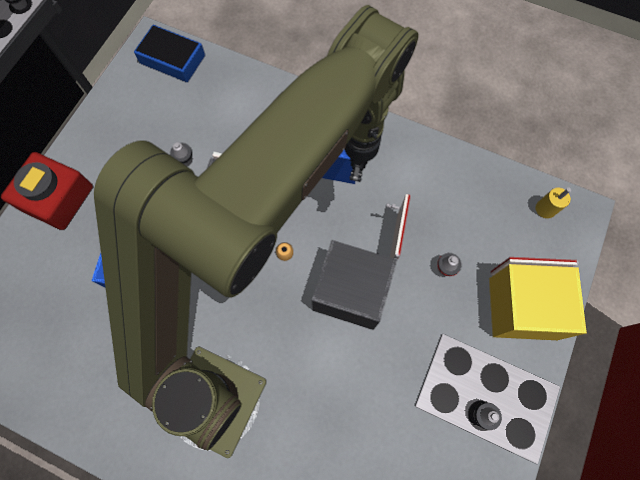

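View pics/ht.png

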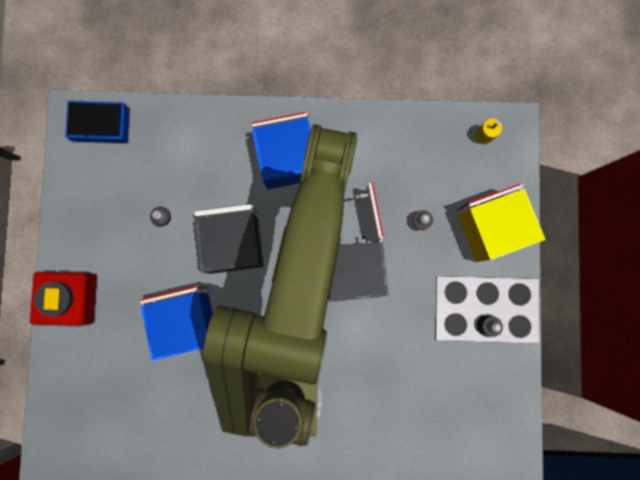

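The red door stands wide open, from (370,183) to (382,240) in the top view and from (406,195) to (398,255) in the side view. The grey door is shut at top (224,210). The holders at top (160,216) and (421,220) have not moved, nor has the nut at side (284,251). The gripper is clear, so I'll measure the door angle and hand in.

```bash
python3 - <<'E'
from h import *
from cell import r,observe
a=onz("side",(405.5,195),.15);b=onz("side",(397.5,253.5),.15);d=a-b
print("door angle",np.arctan2(d[0],d[1])+.121, observe()["wrist_force"])
print(r.finish_job())
E
```

```text
door angle 1.4418926120356104 [ 0.47955698 -0.35883351  0.91496096]
the job is handed in; nothing more can be done
None
```

I opened the red cupboard, and its door now stands at about 1.44 rad, measured from the side camera (more than 1.1 was needed). The job is handed in at about 11 s on the robot's clock, of the 51 s allowed.

- **Catch:** I pressed the black spot with shut fingers, at about 10 N at most, until the catch gave. When I drew back, the door sprang to about 0.5 rad.
- **Opening:** I pushed the inner face with a fingertip, above the catch arm, and saw no more than about 1.5 N at the wrist. I then drew the finger off and lifted clear.

The last pictures show the grey door shut, both holders and the nut upright where they began, and the gripper touching nothing. I checked the grey door, holders and nut by eye in the pictures, not by measurement.

The pressing force came out higher than the stated 4 N, but it stayed well below the 40 N limit. No other check failed or disagreed.

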